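Tip the rinsed jars out of the tilting pot into the catch tray

ROBOT

A 6-joint arm with a two-finger parallel gripper is mounted at the origin on a cart in front of the work surface, level with it; the furniture and walls round the work are solid. World frame = base frame: x ahead of the robot, y to its left, z up, the work surface at z = 0. Lengths are in mm, angles in degrees, forces in N, time in s.
With the tool pointing down it reaches from about 350 to 850 mm from the base axis. Payload 8.1 kg.
Tool frame: the origin (TCP) lies midway between the tips of the shut fingers; the grasp point (between the pads) lies 19 mm behind it (r.pinch_z is the distance from the TCP to the grasp point, in mm); z points along the fingers, y is the line along which they close (so a half turn about z gives the same grasp; the last joint's range is limited). The gripper opens to 85 mm and grips with 20 to 120 N. Pads are 22 mm wide; open, the fingers measure 114 mm over their backs; the gripper's body (76 mm by 85 mm) begins 54 mm behind the grasp point. The pads swing forward as they close: fully open they stand 13 mm farther back than shut.
Start: joints at [-74.45, 7.471, 85.268, -0, 87.261, -4.893], TCP at [209.587, -562.209, 231.292] pointing down, gripper open.
Joint ranges: [-169.43, 169.43], [-51.17, 129.36], [1.28, 143.12], [-76.62, 256.62], [0, 156.53], [-152.29, 152.29]. Speed limits (degrees/s): [136.94, 136.94, 159.86, 180, 180, 180].

INTERFACE

Orientations are given as [roll, pitch, yaw] about the fixed x, y, z axes, in that order (R = Rz(yaw) Ry(pitch) Rx(roll)).
In Python, from bench import sensors, optics, job, r gives the robot as it stands.
- The arm moves only by the tool play_rows, never from a script. Its argument "motion" is a list that holds one entry, the list of rows, each a list of 6 numbers: the shift along the tool's x, y, z in cm, then the turn, a rotation vector about the tool's x, y, z in degrees. In form: [[[x, y, z, ax, ay, az], ...]]. A call has 1 to 5 rows; each row is the pose to reach, as a shift and turn from the pose commanded when the call began, along the tool's axes at that moment; what a row does not reach only later rows make up. A row lasts 1/10 s, in which the tool goes at most 50 mm and 8.59 degrees, less where a joint would pass 70% of its speed; a pose out of reach is approached as far as the arm can. A call with a gripper value outside its range is refused whole. "jaw" is the opening, from 0 (shut) to 1 (fully open), set as the call begins (left out, the last holds). The fingers move at their own pace and stop on an object; "squeeze" is the grip in N (left out, the last holds). Time passes only in rows, so rows that repeat a pose let the fingers close. It gives the time, the measured TCP pose, the force, the opening and the grip force at its end, in the units of the state.
- sensors.sense(): the state, without advancing time (a new reading comes with each control period).
- optics.snapshot(name): name is "scene" or "top" or "wrist"; returns a dict with "pixels" (384x512x3 uint8, red, green, blue), "mtx" (3x3 intrinsics, pixels), "R" (3x3) and "t" (3): a world point X has camera coordinates R X + t; the wrist camera has in their place "T_tool_cam" (4x4, takes a point from camera to tool coordinates, whose origin is the TCP and whose axes are the flange's). Camera axes: x right, y down, z forward; pixel columns grow to the right and rows downward; lengths in mm; the calibration is good to about 2 mm. A picture is of the moment at which its call begins: read the wrist's pose just before it. There is no depth.
- job.hand_in(): hands the job in; it is judged then, once.
The state is a dict: "time": time; "joint_pos": joint angles; "qd": joint speeds; "joint_efforts": joint torques, N m; "tool_pos": TCP position; "tcp_rot": TCP orientation; "ft_force": force on the tool from outside, world axes, zero at the start; "wrist_torque": the same for the moment, N m; "finger_gap": finger opening in mm; "grip_force": force on a finger pad.
Only numpy, scipy, OpenCV 4.12 (cv2) and the standard library are available. Lean on these libraries where they do the work, as an engineer would, in place of code of your own. Each camera call takes 0.05 s, during which the arm holds its last target. There are 200 camera calls.

TASK

Empty the tilting rinse pot into the white catch tray: slide the tray, flat on the bench, up against the front of the pot's stand so that it sits squarely under the pouring lip, then swing the pot over by its side lever until all three jars have dropped into the tray, and swing it fully back upright. Leave the timer, the dropper bottle and the tape roll where they stand.

Things in the scene. Friction and masses are not known exactly. Their poses are not given: they have to be found in the camera images.
- stand: grey metal stand, fixed. Origin on the bench below the tipping axis, which lies 125 mm up; x along that axis, y the way the pot pours, z up. Base plate 184 mm (x) by y -140 to +12 mm, 10 mm high; upright plates at x +-84 mm, 8 mm thick, 140 mm high. Its flat front, against which the tray goes, is at y = +12 mm.
- pot (a joint): tilt of the pot, rad: 0 = upright, resting on its rubber pad; grows as it tips towards the stand's +y; stop at 2.3 (mouth well down; jars need about 2). Hinge friction 0.17 N m: the empty pot stays where it is left. Pot 0.2 kg.
- handle (a point): middle of the black grip pin on the pot's side lever: 13 mm in diameter, 50 mm long, end cap 17 mm, parallel to the stand's x, free from stand x -98 to -148 mm, 100 mm from the tipping axis. At pot tilt q it is at stand y = 100 mm*sin(q-1.134), z = 125 mm + 100 mm*cos(q-1.134): upright, it leans 65 deg to -y. 5 to 10 N move it.
- mouth (a point): centre of the pot's mouth (turns with it). Flared round steel pot, rim 140 mm, foot 90 mm across, 105 mm high, wall 3 mm; upright its centre line is at stand y = -50 mm, foot 75 mm and rim 180 mm above the bench. Tipped over, its lip is 70 to 85 mm above the bench, 30 to 50 mm in front of the tipping axis.
- tray: open white plastic catch tray, loose, 160 mm (x) by 180 mm (y) by 45 mm high, wall 4 mm, 0.5 kg. Origin at the centre of its underside. Pushed home its origin is 102 mm in front of the tipping axis (stand y), stand x = 0, sides parallel to the stand.
- jar_a: glass sample jar with a fixed screw cap, 34 mm in diameter, 60 mm high, about 60 g; origin at the centre of its foot, z along the jar to its cap. Starts standing in the pot.
- jar_b: glass sample jar with a fixed screw cap, 34 mm in diameter, 60 mm high, about 60 g; origin at the centre of its foot, z along the jar to its cap. Starts standing in the pot.
- jar_c: glass sample jar with a fixed screw cap, 34 mm in diameter, 60 mm high, about 60 g; origin at the centre of its foot, z along the jar to its cap. Starts standing in the pot.
- timer: bystander: small white bench timer, 48x62x55 mm, origin at the centre of its underside, on one side of the tray's final place
- dropper: bystander: dropper bottle with black bulb, 33 mm in diameter, 102 mm high, origin at the centre of its underside, on the other side of the tray's final place
- tape: bystander: roll of white tape lying flat, 62 mm across, 19 mm high, origin at the centre of its underside, near the lever side of the stand
Things that resemble listed ones, but are neither listed nor needed, are in the scene too. What is shaped like the jar_c but orange or purple is not meant.

How it is judged (in metres and radians):
On the way, in this order (a step that is already met when the one before it is completed fails the run):
1. the tray sits squarely against the front of the stand, with the jars still in the pot (y of tray in the frame of stand below 0.122 m and x of tray in the frame of stand between -0.035 and 0.035 m and angle between the x axis of tray and the x axis of stand, either way round below 0.2 rad and value of joint pot below 0.3 rad), for 0.2 s.
2. the pot is tipped right over (value of joint pot above 1.9 rad), for 0.2 s.
3. all jars are in the tray and the pot is back upright (value of joint pot below 0.08 rad and x of jar_a in the frame of tray between -0.08 and 0.08 m and y of jar_a in the frame of tray between -0.09 and 0.09 m and z of jar_a in the frame of tray between -0.005 and 0.075 m and x of jar_b in the frame of tray between -0.08 and 0.08 m and y of jar_b in the frame of tray between -0.09 and 0.09 m and z of jar_b in the frame of tray between -0.005 and 0.075 m and x of jar_c in the frame of tray between -0.08 and 0.08 m and y of jar_c in the frame of tray between -0.09 and 0.09 m and z of jar_c in the frame of tray between -0.005 and 0.075 m), for 0.2 s.
At the end, for the whole second after the job is handed in: All three jars lie inside the tray at rest; the tray is against the stand's front (gap at most 20 mm, at most 35 mm off centre sideways, within 0.2 rad of square); the pot is back upright (tilt under 0.08 rad) (all of step 3 and y of tray in the frame of stand below 0.122 m and x of tray in the frame of stand between -0.035 and 0.035 m and angle between the x axis of tray and the x axis of stand, either way round below 0.2 rad and linear speed of each of jar_a, jar_b, jar_c, tray below 0.03 m/s); the robot touches nothing.
It fails at once if the timer is moved more than 25 mm or knocked over (distance of timer from where it was at the start of the episode above 0.025 m or angle between timer's own z axis and vertical above 0.5 rad).
It fails at once if the dropper bottle is moved more than 25 mm or knocked over (distance of dropper from where it was at the start of the episode above 0.025 m or angle between dropper's own z axis and vertical above 0.5 rad).
It fails at once if the tape roll is moved more than 25 mm or knocked over (distance of tape from where it was at the start of the episode above 0.025 m or angle between tape's own z axis and vertical above 0.5 rad).
It fails at once if the tray is lifted or tilted off the bench (height (world z) of tray above 0.02 m or angle between tray's own z axis and vertical above 0.15 rad).
It also fails if it takes over 72 s, if anything falls off the work surface, if the arm or the gripper's body presses on something with over 40 N, if the wrist force passes 120 N, or if a joint passes its speed limit or range.

## Working session

There is one attempt and no reset: what is moved stays moved. The work goes in short steps, Python scripts to look and compute and a tool call to move; the robot and the scene stay as the last step left them, time stands still between calls to the robot, and variables do not carry over. Pictures are saved under pics/ and viewed, at most 10 in all, crops included, and the job is handed in when it is done.

Besides the shell and the picture viewer there is one more tool, called after "Request:" as name([rows], argument=value, ...), one row to a line, values as JSON. play_rows: Moves the arm, as the interface text tells. Its arguments: {"type":"object","properties":{"motion":{"type":"array","items":{"type":"array","items":{"type":"array","items":{"type":"number"}}}},"jaw":{"type":"number"},"squeeze":{"type":"number"}},"required":["motion"]}

```bash
ls; mkdir -p pics
python3 - <<'E'
from bench import sensors, optics, job, r
import cv2,numpy as np
s=sensors.sense();print(s['time'],s['tool_pos'],s['tcp_rot'],s['finger_gap'],r.pinch_z)
for n in("scene","top"):
    d=optics.snapshot(n);np.savez(f"{n}.npz",**d);cv2.imwrite(f"pics/{n}0.png",d["pixels"][:,:,::-1])
    print(n,d["mtx"].tolist(),(-d["R"].T@d["t"]).round(1), d["R"].round(3).tolist())
E
```

```text
pics
0.0 [ 209.43537216 -561.66789129  230.21765227] [-1.79892774e+02 -9.33813760e-03  2.04412879e+01] 85.36555488862525 18.700000000000003
scene [[460.99784574948524, 0.0, 244.3771628105924], [0.0, 460.99784574948524, 185.31995816351187], [0.0, 0.0, 1.0]] [132.3 485.5 963.2] [[-0.808, -0.589, 0.013], [-0.424, 0.567, -0.706], [0.409, -0.576, -0.708]]
top [[428.6838538386163, 0.0, 265.7602041565663], [0.0, 428.6838538386163, 180.57080171933057], [0.0, 0.0, 1.0]] [ 410.6 -212.9 1029.3] [[0.037, -0.999, -0.0], [-0.979, -0.036, -0.203], [0.202, 0.008, -0.979]]
```

View pics/scene0.png

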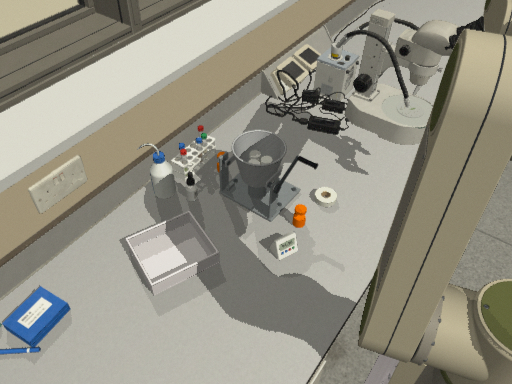

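View pics/top0.png

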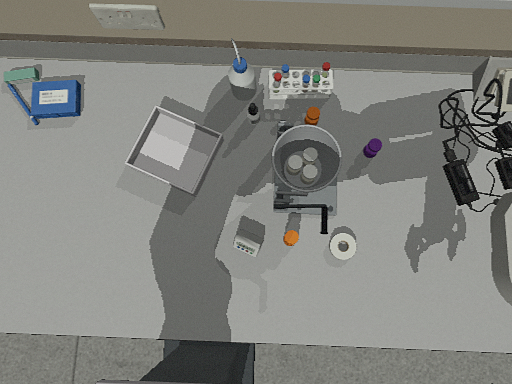

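The scene view shows the tray at (172,250), pot at (260,160), lever grip at (312,163), timer (287,245) and tape (326,196). In the top view they are: tray (175,150), pot (306,158), grip (324,220), timer (248,236), dropper (253,112), tape (343,246). I'll enlarge the top view to read points.

```bash
python3 - <<'E'
import cv2,numpy as np
p=np.load("top.npz")["pixels"][:,:,::-1][80:270,110:370]
cv2.imwrite("pics/topc.png",cv2.resize(p,None,fx=3,fy=3,interpolation=cv2.INTER_CUBIC))
E
cat > h.py <<'E'
import numpy as np
def cast(d,u,v,z):
    ray=d["R"].T@np.linalg.solve(d["mtx"],[u,v,1.]);c=-d["R"].T@d["t"]
    return (c+ray*(z-c[2])/ray[2]).round(1)
def proj(d,X):
    x=d["mtx"]@(d["R"]@np.array(X,float)+d["t"]);return (x[:2]/x[2]).round(1)
E
```

```text
(no output)
```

View pics/topc.png

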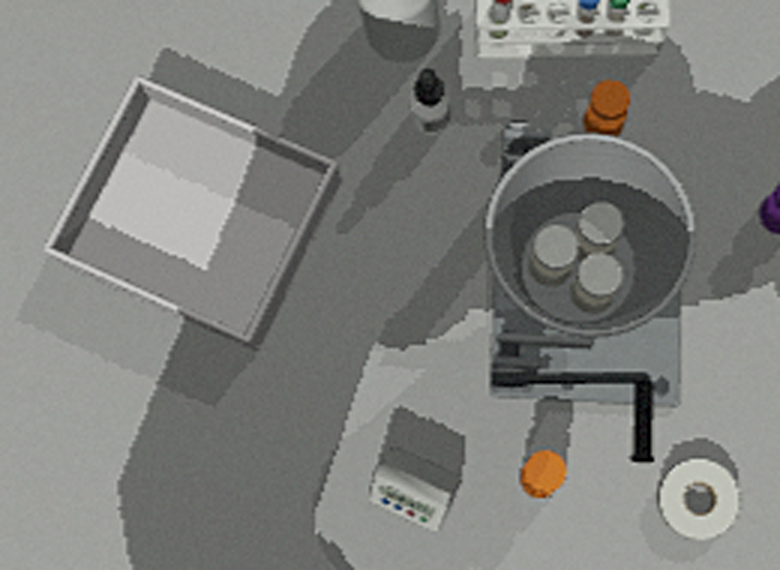

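The crop (pixel = 110+x/3, 80+y/3) shows the tray rim corners at (140,80), (338,165), (250,343) and (50,250). The pot rim circle is centred at (590,234), the grip pin runs (642,380)-(644,460), and the near base corners are (490,397) and (680,404).

Run:
```python
import numpy as np
from h import *
d=dict(np.load("top.npz"));s=dict(np.load("scene.npz"))
c=lambda x,y,z:cast(d,110+x/3,80+y/3,z)
T=np.array([c(*p,45) for p in[(140,80),(338,165),(250,343),(50,250)]])
print("tray",T.tolist(),T.mean(0),[np.linalg.norm(T[i]-T[i-1]).round() for i in range(4)])
R=c(590,234,180);print("rim",R,[c(*p,180) for p in[(487,234),(693,234),(590,135),(590,333)]])
print("pin",c(642,383,167),c(644,460,167))
print("base",c(490,397,10),c(680,404,10))
for n,pts,z in(("timer",[(395,408),(465,435),(440,528),(372,495)],55),("timerbot",[(440,528),(372,495)],0),("dropper",[(430,78)],102),("dropbot",[(432,130)],0),("tape",[(699,499)],19),("orange near",[(544,473)],60),("orange far",[(608,100)],60)):
    print(n,[c(*p,z).tolist() for p in pts])
print("scene pin", cast(s,286,183,167),cast(s,316,164,167))
for i in T: print(proj(s,i),end=' ')
```

```text
tray [[787.5, 66.6, 45.0], [721.6, -97.9, 45.0], [575.0, -37.9, 45.0], [643.3, 125.0, 45.0]] [681.85  13.95  45.  ] [np.float64(156.0), np.float64(177.0), np.float64(158.0), np.float64(177.0)]
rim [ 636.3 -288.2  180. ] [array([ 633.7, -218. ,  180. ]), array([ 638.9, -358.3,  180. ]), array([ 707.1, -286.9,  180. ]), array([ 567.7, -289.4,  180. ])]
pin [ 537.1 -326.3  167. ] [ 485.3 -328.1  167. ]
base [ 544.4 -225.9   10. ] [ 544.4 -377.3   10. ]
timer [[527.4, -153.4, 55.0], [508.8, -207.4, 55.0], [438.8, -191.4, 55.0], [461.2, -139.4, 55.0]]
timerbot [[440.4, -190.2, 0.0], [464.1, -135.2, 0.0]]
dropper [[775.5, -170.8, 102.0]]
dropbot [[769.4, -169.8, 0.0]]
tape [[469.5, -390.9, 19.0]]
orange near [[482.1, -267.6, 60.0]]
orange far [[778.7, -311.1, 60.0]]
scene pin [ 514.9 -230.9  167. ] [ 490.4 -335.8  167. ]
[127.1 238.4] [190.  210.9] [219.3 252.2] [152.4 283.7]
```

```bash
cat >> h.py <<'E'
from scipy.spatial.transform import Rotation as Ro
def rel(pos,yaw,roll=180,s=None):
    """shift (cm) and turn (deg) in tool axes from measured pose to target"""
    from bench import sensors
    s=s or sensors.sense(); Rc=Ro.from_euler('xyz',s['tcp_rot'],degrees=True)
    d=Rc.inv().apply(np.array(pos,float)-s['tool_pos'])/10
    a=(Rc.inv()*Ro.from_euler('xyz',[roll,0,yaw],degrees=True)).as_rotvec(degrees=True)
    print(np.r_[d,a].round(2).tolist(), 'at',np.round(s['tool_pos'],1),np.round(s['tcp_rot'],1),round(s['time'],2))
E
python3 -c "
from h import *
rel((715,96,230),-22)"
```

```text
[70.34, -43.98, 0.12, -0.09, 0.02, 42.44] at [ 209.5 -561.7  230.4] [-179.9   -0.    20.4] 0.1
```

Request:
play_rows([
  [[4.2, -2.6, 0, 0, 0, 0], [8.4, -5.3, 0, 0, 0, 0], [12.7, -7.9, 0, 0, 0, 0], [16.9, -10.6, 0, 0, 0, 0], [21.1, -13.2, 0, 0, 0, 0]],
])

```text
time: 0.6
tool_pos: [361.8, -362.9, 230.9]
tcp_rot: [-180.0, 0.0, 20.4]
ft_force: [0.9, -0.8, -0.8]
finger_gap: 85.1
grip_force: 0.0
```

Request:
play_rows([
  [[4.2, -2.6, 0, 0, 0, 0], [8.4, -5.3, 0, 0, 0, 0], [12.7, -7.9, 0, 0, 0, 0], [16.9, -10.6, 0, 0, 0, 0], [21.1, -13.2, 0, 0, 0, 0]],
])

```text
time: 1.1
tool_pos: [513.5, -165.4, 231.1]
tcp_rot: [-180.0, 0.0, 20.4]
ft_force: [0.3, -1.2, 0.4]
finger_gap: 85.5
grip_force: 0.0
```

Request:
play_rows([
  [[4.2, -2.6, 0, 0, 0, 8], [8.4, -5.3, 0, 0, 0, 16], [12.7, -7.9, 0, 0, 0, 24], [16.9, -10.6, 0, 0, 0, 32], [21.1, -13.2, 0, 0, 0, 40]],
])

```text
time: 1.6
tool_pos: [663.6, 30.0, 230.7]
tcp_rot: [180.0, 0.0, -19.9]
ft_force: [1.5, -0.2, 0.1]
finger_gap: 85.2
grip_force: 0.0
```

```bash
python3 -c "
from h import *
rel((715,96,140),-22)"
```

```text
[2.59, -7.95, 9.06, 0.02, 0.04, 2.12] at [663.6  30.  230.7] [180.    0.  -19.9] 1.6
```

Close the opening a little and go above the wall, then look with the wrist camera.

Request:
play_rows([
  [[2.6, -7.9, 3, 0, 0, 2], [2.6, -7.9, 6, 0, 0, 2], [2.6, -7.9, 9, 0, 0, 2], [2.6, -7.9, 9, 0, 0, 2], [2.6, -7.9, 9, 0, 0, 2]],
], jaw=0.7)

```text
time: 2.1
tool_pos: [712.8, 93.5, 140.3]
tcp_rot: [179.9, 0.2, -21.6]
ft_force: [0.6, -1.1, 1.0]
finger_gap: 59.9
grip_force: 0.0
```

Run:
```python
from bench import sensors, optics
from h import *
import cv2
s=sensors.sense();d=optics.snapshot("wrist");T=d["T_tool_cam"]
Rc=Ro.from_euler('xyz',s['tcp_rot'],degrees=True).as_matrix()
Rw=Rc@T[:3,:3];c=Rc@T[:3,3]+s['tool_pos']
np.savez("w.npz",mtx=d["mtx"],R=Rw.T,t=-Rw.T@c)
w=dict(np.load("w.npz"));print(c,s['tool_pos'],s['tcp_rot'])
im=d["pixels"][:,:,::-1].copy()
for X in[(787.5,66.6,45),(643.3,125,45),(715,96,45)]:
    u=proj(w,X);print(u);cv2.circle(im,tuple(int(i) for i in u),3,(0,0,255),1)
cv2.imwrite("pics/w0.png",im)
```

```text
[788.14329127  64.86866499 281.68202057] [712.83742102  93.45686828 140.27966694] [ 1.79908080e+02  1.61199868e-01 -2.15580797e+01]
[253.7  88.6]
[252.5 264.9]
[253. 186.]
```

View pics/w0.png

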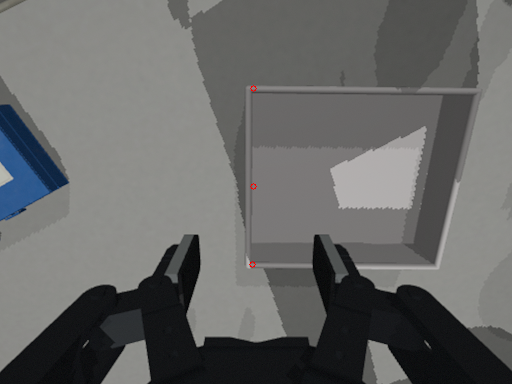

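The wrist view shows the +y wall vertical at u≈249 from v=88 to 266, between the fingers and aligned with the estimate to about 3 mm. I'll descend.

```bash
python3 -c "
from h import *
rel((716,98,17),-22)"
```

```text
[-0.03, -0.52, 12.59, -0.01, -0.06, 0.41] at [714.2  93.1 142.9] [-1.80e+02 -1.00e-01 -2.16e+01] 2.15
```

Request:
play_rows([
  [[0, -0.4, 4, 0, 0, 0], [0, -0.4, 8, 0, 0, 0], [0, -0.4, 10.5, 0, 0, 0], [0, -0.4, 12.4, 0, 0, 0], [0, -0.4, 12.4, 0, 0, 0]],
])

```text
time: 2.65
tool_pos: [714.5, 96.6, 16.3]
tcp_rot: [179.9, 0.1, -21.6]
ft_force: [-0.0, 0.2, -0.7]
finger_gap: 60.1
grip_force: 0.0
```

Request:
play_rows([
  [[0, 0, 0, 0, 0, 0], [0, 0, 0, 0, 0, 0], [0, 0, 0, 0, 0, 0], [0, 0, 0, 0, 0, 0], [0, 0, 0, 0, 0, 0]],
], jaw=0, squeeze=25)

```text
time: 3.15
tool_pos: [716.7, 97.8, 19.4]
tcp_rot: [-179.9, -0.1, -21.6]
ft_force: [-1.2, 1.0, 5.8]
finger_gap: 3.8
grip_force: 28.5
```

Request:
play_rows([
  [[0, 0, 0, 0, 0, 0], [0, 0, 0, 0, 0, 0], [0, 0, 0, 0, 0, 0], [0, 0, 0, 0, 0, 0], [0, 0, 0, 0, 0, 0]],
])

```text
time: 3.65
tool_pos: [716.7, 97.9, 19.4]
tcp_rot: [-179.9, -0.1, -21.6]
ft_force: [-1.4, 2.0, 6.6]
finger_gap: 3.3
grip_force: 28.5
```

```bash
python3 -c "
from h import *
rel((635,50,17),1)"
```

```text
[-5.84, 7.45, 0.21, -0.05, -0.16, -22.56] at [716.7  97.9  19.4] [-1.799e+02 -1.000e-01 -2.160e+01] 3.65
```

Request:
play_rows([
  [[-1.2, 1.5, 0, 0, 0, -4.5], [-2.4, 3, 0, 0, 0, -9], [-3.6, 4.5, 0, 0, 0, -13.5], [-4.8, 6, 0, 0, 0, -18], [-5.8, 7.4, 0, 0, 0, -22.5]],
])

```text
time: 4.15
tool_pos: [635.7, 50.8, 19.3]
tcp_rot: [-179.9, -0.3, 1.2]
ft_force: [3.1, 3.8, 1.5]
finger_gap: 3.5
grip_force: 27.3
```

Run:
```python
from bench import optics
from h import *
import cv2
d=optics.snapshot("top");np.savez("top1.npz",**d)
rel((635,-48,17),1)
cv2.imwrite("pics/t1.png",cv2.resize(d["pixels"][80:270,110:370,::-1],None,fx=3,fy=3,interpolation=cv2.INTER_CUBIC))
```

```text
[-0.14, 9.78, 0.22, -0.05, -0.16, 0.44] at [634.   49.8  19.3] [-179.9   -0.2    1.4] 4.2
```

View pics/t1.png

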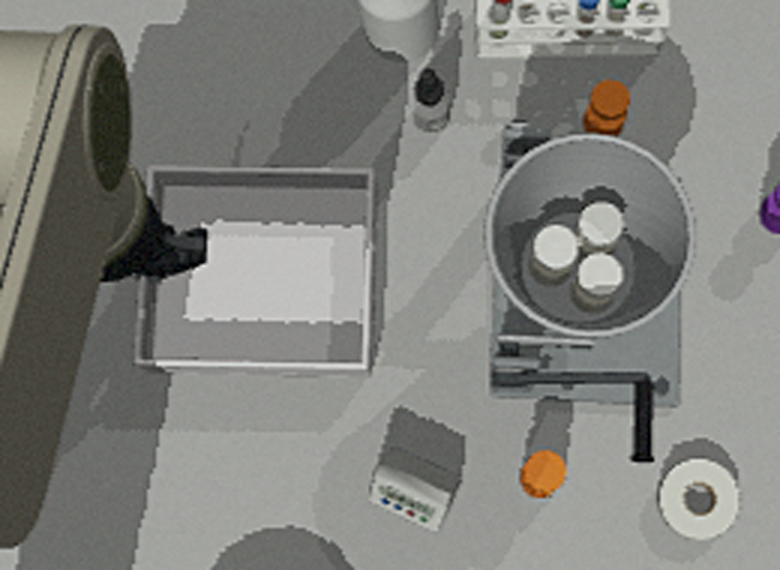

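The tray is gripped and square. Its stand-side rim runs (375,170)-(370,369), and the jars are still in the pot.

Run:
```python
from h import *
d=dict(np.load("top1.npz"));c=lambda x,y,z:cast(d,110+x/3,80+y/3,z)
a,b=c(375,170,45),c(370,369,45);m=(a+b)/2;print(a,b,np.degrees(np.arctan2(a[1]-b[1],a[0]-b[0])))
print("gap",m[1]+226, "xoff",m[0]-636)
```

```text
[ 718.5 -127.6   45. ] [ 558.1 -132.    45. ] 1.5713106258614922
gap 96.19999999999999 xoff 2.2999999999999545
```

Request:
play_rows([
  [[-0.1, 2, 0, 0, 0, 0], [-0.2, 4, 0, 0, 0, 0], [-0.3, 6, 0, 0, 0, 0], [-0.4, 8, 0, 0, 0, 0], [-0.4, 8.8, 0, 0, 0, 0]],
])

```text
time: 4.7
tool_pos: [633.2, -38.2, 19.3]
tcp_rot: [-179.9, -0.2, 0.9]
ft_force: [-0.2, 8.7, 7.9]
finger_gap: 3.3
grip_force: 28.3
```

Request:
play_rows([
  [[0, 0.3, 0, 0, 0, 0], [0, 0.5, 0, 0, 0, 0], [0, 0.7, 0, 0, 0, 0], [0, 0.9, 0, 0, 0, 0], [0, 0.9, 0, 0, 0, 0]],
])

```text
time: 5.2
tool_pos: [633.5, -45.3, 19.3]
tcp_rot: [-179.9, -0.2, 1.0]
ft_force: [0.5, 8.5, 7.6]
finger_gap: 3.3
grip_force: 28.2
```

Request:
play_rows([
  [[0, 0.1, 0, 0, 0, 0], [0, 0.2, 0, 0, 0, 0], [0, 0.3, 0, 0, 0, 0], [0, 0.4, 0, 0, 0, 0], [0, 0.4, 0, 0, 0, 0]],
])

```text
time: 5.7
tool_pos: [634.3, -45.7, 19.3]
tcp_rot: [-179.6, -0.3, 1.0]
ft_force: [4.0, 22.6, 6.4]
finger_gap: 3.1
grip_force: 29.1
```

Run:
```python
from bench import optics
from h import *
import cv2
d=optics.snapshot("top");np.savez("top2.npz",**d)
cv2.imwrite("pics/t2.png",cv2.resize(d["pixels"][100:260,180:350,::-1],None,fx=3.5,fy=3.5,interpolation=cv2.INTER_CUBIC))
```

```text
(no output)
```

View pics/t2.png

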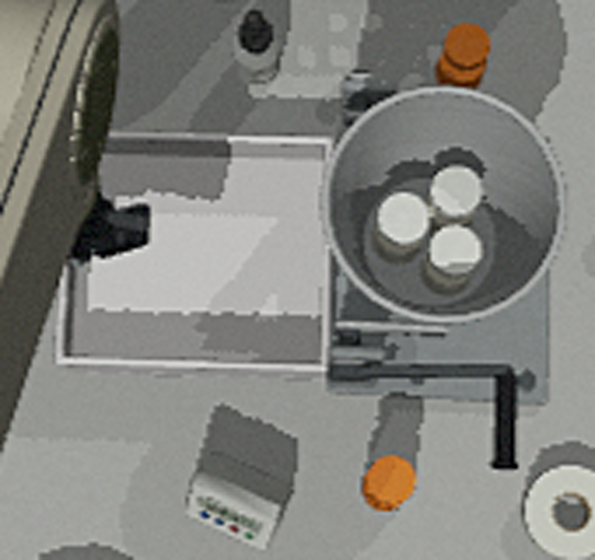

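The tray's rim (u≈328 in the crop) meets the stand front at the base edge, the force rose to 22 N on contact, and the timer and dropper are clear. I'll relax the push, release and rise.

Request:
play_rows([
  [[0, -0.2, 0, 0, 0, 0], [0, -0.3, 0, 0, 0, 0], [0, -0.3, 0, 0, 0, 0]],
])

```text
time: 6.05
tool_pos: [634.4, -45.6, 19.4]
tcp_rot: [-179.9, -0.3, 1.0]
ft_force: [5.0, 11.3, 4.7]
finger_gap: 3.4
grip_force: 28.0
```

Request:
play_rows([
  [[0, 0, 0, 0, 0, 0], [0, 0, 0, 0, 0, 0], [0, 0, 0, 0, 0, 0], [0, 0, 0, 0, 0, 0], [0, 0, 0, 0, 0, 0]],
], jaw=0.6)

```text
time: 6.55
tool_pos: [631.7, -48.3, 17.1]
tcp_rot: [180.0, 0.0, 0.9]
ft_force: [0.7, 0.3, -0.4]
finger_gap: 51.4
grip_force: 0.0
```

Request:
play_rows([
  [[0, 0, -3, 0, 0, 0], [0, 0, -8, 0, 0, 0], [0, 0, -13, 0, 0, 0], [0, 0, -18, 0, 0, 0], [0, 0, -23, 0, 0, 0]],
])

```text
time: 7.05
tool_pos: [631.4, -48.1, 249.3]
tcp_rot: [180.0, 0.0, 0.9]
ft_force: [0.6, -1.0, -0.9]
finger_gap: 51.1
grip_force: 0.0
```

Run:
```python
from h import *
rel((508,-60,265),1);rel((508,-329,265),1)
from bench import optics
import cv2
d=optics.snapshot("top");np.savez("top3.npz",**d)
```

```text
[-12.36, 0.99, -1.57, 0.0, 0.01, -0.07] at [631.4 -48.1 249.3] [180.    0.    0.9] 7.05
[-12.8, 27.88, -1.57, 0.0, 0.01, -0.07] at [631.4 -48.1 249.3] [180.    0.    0.9] 7.05
```

Request:
play_rows([
  [[-4, 2, -1.5, 0, 0, 0], [-8, 5, -1.5, 0, 0, 0], [-11, 9, -1.5, 0, 0, 0], [-12.8, 13.5, -1.5, 0, 0, 0], [-12.8, 18, -1.5, 0, 0, 0]],
])

```text
time: 7.6
tool_pos: [504.9, -231.5, 262.8]
tcp_rot: [180.0, -0.0, 0.9]
ft_force: [1.5, -0.3, 0.4]
finger_gap: 51.2
grip_force: 0.0
```

Request:
play_rows([
  [[0, 4.5, 0, 0, 0, 0], [0, 8, 0, 0, 0, 0], [0, 9.9, 0, 0, 0, 0], [0, 9.9, 0, 0, 0, 0], [0, 9.9, 0, 0, 0, 0]],
])

```text
time: 8.1
tool_pos: [508.2, -329.1, 261.7]
tcp_rot: [-179.9, 0.0, 0.9]
ft_force: [0.4, 0.4, 0.1]
finger_gap: 51.2
grip_force: 0.0
```

Run:
```python
from bench import sensors, optics
from h import *
import cv2
s=sensors.sense();d=optics.snapshot("wrist");T=d["T_tool_cam"]
Rc=Ro.from_euler('xyz',s['tcp_rot'],degrees=True).as_matrix()
Rw=Rc@T[:3,:3];c=Rc@T[:3,3]+s['tool_pos']
np.savez("w.npz",mtx=d["mtx"],R=Rw.T,t=-Rw.T@c)
w=dict(np.load("w.npz"));print(s['tool_pos'],s['tcp_rot'])
im=d["pixels"][:,:,::-1].copy()
for X in[(488,-329,167),(538,-329,167)]:
    u=proj(w,X);print(u);cv2.circle(im,tuple(int(i) for i in u),3,(0,0,255),1)
cv2.imwrite("pics/w1.png",im)
```

```text
[ 508.2037819  -329.08206473  261.74714096] [-1.79949783e+02  2.99478750e-02  8.82343727e-01]
[256.8 210.1]
[257.9 153.4]
```

View pics/w1.png

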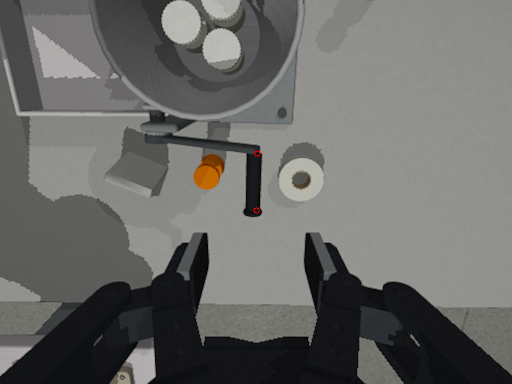

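The grip pin appears at u≈254, v=150-212, within 2 mm of the prediction and between the fingers. I'll descend and grip.

Request:
play_rows([
  [[0, -0.2, 4, 0, 0, 0], [0, -0.2, 7.5, 0, 0, 0], [0, -0.2, 10, 0, 0, 0], [0, -0.2, 11.4, 0, 0, 0], [0, -0.2, 11.4, 0, 0, 0]],
])

```text
time: 8.65
tool_pos: [507.5, -325.2, 146.0]
tcp_rot: [-179.8, 0.2, 1.0]
ft_force: [-0.7, 0.5, 0.2]
finger_gap: 51.1
grip_force: 0.0
```

Request:
play_rows([
  [[0, 0, 0, 0, 0, 0], [0, 0, 0, 0, 0, 0], [0, 0, 0, 0, 0, 0], [0, 0, 0, 0, 0, 0], [0, 0, 0, 0, 0, 0]],
], jaw=0, squeeze=40)

```text
time: 9.15
tool_pos: [509.5, -326.5, 150.6]
tcp_rot: [-180.0, -0.1, 0.9]
ft_force: [-0.5, 7.2, 7.1]
finger_gap: 11.3
grip_force: 39.2
```

Run:
```python
from h import *
rel((508,-329,148),1)
q=np.radians(np.arange(0,133,6)); a=q-1.134
for i in range(0,len(q)):
    print(i*6,((np.sin(a[i])-np.sin(a[0]))*10).round(2),((np.cos(a[i])-np.cos(a[0]))*10).round(2))
```

```text
[-0.16, 0.25, 0.26, -0.02, -0.15, -0.05] at [ 509.5 -326.5  150.6] [-1.8e+02 -1.0e-01  9.0e-01] 9.15
0 0.0 0.0
6 0.49 0.92
12 1.08 1.79
18 1.75 2.59
24 2.5 3.32
30 3.33 3.96
36 4.22 4.52
42 5.16 4.98
48 6.14 5.33
54 7.16 5.59
60 8.19 5.73
66 9.24 5.77
72 10.28 5.69
78 11.32 5.51
84 12.32 5.22
90 13.29 4.83
96 14.22 4.34
102 15.08 3.75
108 15.88 3.08
114 16.61 2.33
120 17.26 1.5
126 17.81 0.61
132 18.27 -0.33
```

Request:
play_rows([
  [[0, -0.5, -0.9, 0, 0, 0], [0, -1.1, -1.8, 0, 0, 0], [0, -1.75, -2.6, 0, 0, 0], [0, -2.5, -3.3, 0, 0, 0], [0, -3.3, -4, 0, 0, 0]],
])

```text
time: 9.65
tool_pos: [509.8, -296.0, 191.1]
tcp_rot: [179.7, -0.3, 0.9]
ft_force: [7.8, -6.4, -1.1]
finger_gap: 11.4
grip_force: 38.9
```

Request:
play_rows([
  [[0, -0.9, -0.55, 0, 0, 0], [0, -1.8, -1.0, 0, 0, 0], [0, -2.8, -1.4, 0, 0, 0], [0, -3.8, -1.6, 0, 0, 0], [0, -4.9, -1.8, 0, 0, 0]],
])

```text
time: 10.15
tool_pos: [510.5, -248.3, 212.2]
tcp_rot: [179.5, -0.6, 0.9]
ft_force: [9.6, -5.0, 1.5]
finger_gap: 11.2
grip_force: 39.7
```

Request:
play_rows([
  [[0, -1, 0, 0, 0, 0], [0, -2.1, 0, 0, 0, 0], [0, -3.1, 0.2, 0, 0, 0], [0, -4.1, 0.5, 0, 0, 0], [0, -5.1, 0.9, 0, 0, 0]],
])

```text
time: 10.65
tool_pos: [510.6, -195.6, 202.7]
tcp_rot: [179.7, -0.7, 0.9]
ft_force: [15.5, -5.1, -0.5]
finger_gap: 11.5
grip_force: 41.0
```

Run:
```python
from h import *
from bench import sensors
s=sensors.sense();p=s['tool_pos'];print(p,s['ft_force'],s['wrist_torque'])
dy=p[1]+238;dz=p[2]+18.7-125;print("tilt est",np.degrees(np.arctan2(dy,dz)+1.134),"radius",np.hypot(dy,dz))
```

```text
[ 510.57853184 -195.57185622  202.73459763] [15.46552416 -5.05978287 -0.53238387] [-0.85993711 -2.31301273 -0.38368718]
tilt est 88.72137571293393 radius 105.35548872643486
```

Request:
play_rows([
  [[0.1, -0.9, 0.5, 0, 0, 0], [0.2, -1.8, 1.1, 0, 0, 0], [0.25, -2.6, 1.75, 0, 0, 0], [0.25, -3.3, 2.5, 0, 0, 0], [0.25, -4, 3.3, 0, 0, 0]],
])

```text
time: 11.15
tool_pos: [511.1, -155.0, 167.5]
tcp_rot: [179.8, -0.5, 0.9]
ft_force: [8.9, -2.2, 2.7]
finger_gap: 11.5
grip_force: 43.8
```

Request:
play_rows([
  [[0, -0.3, 0.45, 0, 0, 0], [0, -0.55, 0.9, 0, 0, 0], [0, -0.7, 1.2, 0, 0, 0], [0, -0.7, 1.2, 0, 0, 0], [0, -0.7, 1.2, 0, 0, 0]],
])

```text
time: 11.65
tool_pos: [511.1, -147.6, 154.9]
tcp_rot: [179.9, -0.4, 0.9]
ft_force: [10.1, 0.4, -0.3]
finger_gap: 11.6
grip_force: 44.4
```

Run:
```python
from h import *
from bench import sensors,optics
import cv2
s=sensors.sense();p=s['tool_pos'];print(p,s['ft_force'],s['wrist_torque'])
dy=p[1]+238;dz=p[2]+18.7-125;print("tilt est",np.arctan2(dy,dz)+1.134,"radius",np.hypot(dy,dz))
im=np.vstack([cv2.resize(optics.snapshot(n)["pixels"][a:b,c:e,::-1],(560,295)) for n,a,b,c,e in(("top",110,220,160,370),("scene",110,280,90,410))])
cv2.imwrite("pics/tip.png",im)
```

```text
[ 511.05738702 -147.6273697   154.94600309] [10.11793788  0.41833871 -0.27971078] [-0.15341641 -1.54837367 -0.35304912]
tilt est 2.2109937836883633 radius 102.63355164631004
```

View pics/tip.png

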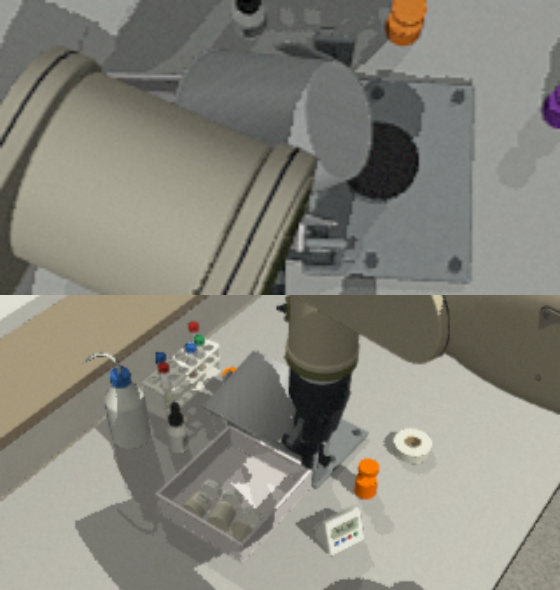

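All three jars lie in the tray at the front end (scene crop (220,510)), and the pot is tipped over to about 2.2 rad. I'll swing it back.

Request:
play_rows([
  [[0, 0.4, -0.7, 0, 0, 0], [0, 0.7, -1.2, 0, 0, 0], [0, 1.4, -2, 0, 0, 0], [0, 2.1, -2.75, 0, 0, 0], [0, 2.9, -3.4, 0, 0, 0]],
])

```text
time: 12.25
tool_pos: [510.6, -174.6, 188.8]
tcp_rot: [-179.9, -0.3, 1.0]
ft_force: [5.7, 11.3, 5.7]
finger_gap: 11.4
grip_force: 43.0
```

Request:
play_rows([
  [[0, 0.9, -0.6, 0, 0, 0], [0, 1.8, -1.1, 0, 0, 0], [0, 2.8, -1.5, 0, 0, 0], [0, 3.8, -1.8, 0, 0, 0], [0, 4.8, -2, 0, 0, 0]],
])

```text
time: 12.75
tool_pos: [510.1, -223.8, 208.7]
tcp_rot: [-180.0, -0.2, 1.0]
ft_force: [0.4, 5.4, 6.7]
finger_gap: 11.4
grip_force: 43.6
```

Request:
play_rows([
  [[0, 1.1, 0, 0, 0, 0], [0, 2.1, 0, 0, 0, 0], [0, 3.2, 0.2, 0, 0, 0], [0, 4.2, 0.4, 0, 0, 0], [0, 5.2, 0.75, 0, 0, 0]],
])

```text
time: 13.25
tool_pos: [509.5, -276.5, 198.4]
tcp_rot: [-179.9, 0.1, 0.9]
ft_force: [-5.6, 3.1, 7.8]
finger_gap: 11.3
grip_force: 46.2
```

Request:
play_rows([
  [[0, 0.95, 0.45, 0, 0, 0], [0, 1.8, 1, 0, 0, 0], [0, 2.65, 1.65, 0, 0, 0], [0, 3.4, 2.35, 0, 0, 0], [0, 4.1, 3.15, 0, 0, 0]],
])

```text
time: 13.75
tool_pos: [509.5, -316.9, 165.8]
tcp_rot: [-179.9, 0.2, 0.9]
ft_force: [-5.2, 7.8, 0.6]
finger_gap: 11.4
grip_force: 45.2
```

Request:
play_rows([
  [[0, 0.35, 0.5, 0, 0, 0], [0, 0.6, 0.9, 0, 0, 0], [0, 0.9, 1.5, 0, 0, 0], [0, 1.1, 1.9, 0, 0, 0], [0, 1.1, 1.9, 0, 0, 0]],
])

```text
time: 14.25
tool_pos: [510.0, -326.7, 149.2]
tcp_rot: [-179.8, 0.1, 1.0]
ft_force: [-11.6, 13.2, 16.4]
finger_gap: 11.2
grip_force: 46.8
```

Request:
play_rows([
  [[0, 0, 0.2, 0, 0, 0], [0, 0, 0.3, 0, 0, 0], [0, 0, 0.3, 0, 0, 0]],
])

```text
time: 14.55
tool_pos: [510.1, -326.8, 148.8]
tcp_rot: [-179.9, 0.1, 1.0]
ft_force: [-20.0, 19.5, 32.9]
finger_gap: 11.4
grip_force: 48.4
```

Request:
play_rows([
  [[0, 0, 0, 0, 0, 0], [0, 0, 0, 0, 0, 0], [0, 0, 0, 0, 0, 0], [0, 0, 0, 0, 0, 0], [0, 0, 0, 0, 0, 0]],
], jaw=0.6)

```text
time: 15.05
tool_pos: [510.9, -328.2, 144.9]
tcp_rot: [-180.0, 0.0, 0.9]
ft_force: [-0.3, 0.0, -0.6]
finger_gap: 51.2
grip_force: 0.0
```

Request:
play_rows([
  [[0, 0, -3, 0, 0, 0], [0, 0, -7, 0, 0, 0], [0, 0, -11, 0, 0, 0], [0, 0, -14, 0, 0, 0], [0, 0, -14, 0, 0, 0]],
])

```text
time: 15.55
tool_pos: [512.9, -329.6, 291.8]
tcp_rot: [179.7, -0.4, 0.9]
ft_force: [0.9, -0.4, 0.6]
finger_gap: 51.4
grip_force: 0.0
```

Request:
play_rows([
  [[-3, 3, 0, 0, 0, 0], [-6, 7, 0, 0, 0, 0], [-9, 11, 0, 0, 0, 0], [-12, 15, 0, 0, 0, 0], [-15, 18, 0, 0, 0, 0]],
])

```text
time: 16.05
tool_pos: [362.1, -512.2, 283.9]
tcp_rot: [-180.0, 0.0, 0.9]
ft_force: [1.4, 0.7, 0.3]
finger_gap: 51.4
grip_force: 0.0
```

Run:
```python
from h import *
from bench import sensors,optics
import cv2
d=optics.snapshot("top");np.savez("top4.npz",**d)
cv2.imwrite("pics/end.png",cv2.resize(d["pixels"][80:270,110:370,::-1],None,fx=3,fy=3,interpolation=cv2.INTER_CUBIC))
```

```text
(no output)
```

View pics/end.png

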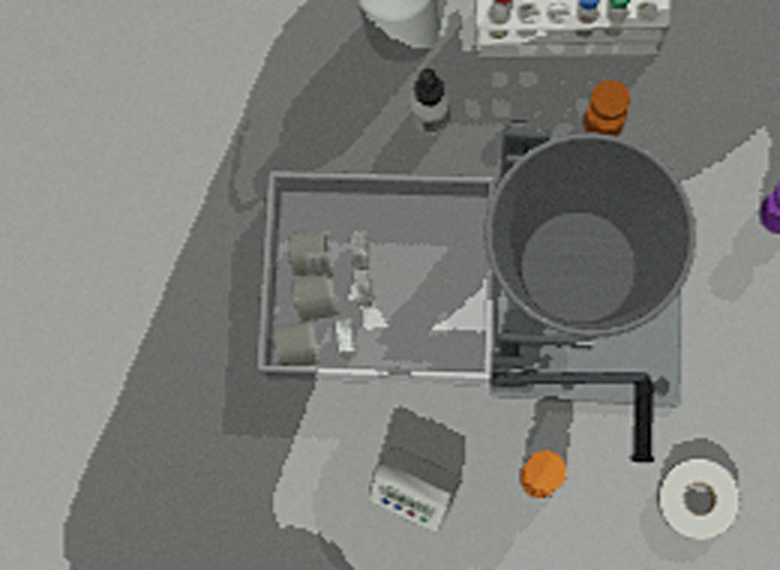

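The pot rim (590,234) and pin (642,380)-(644,460) are back at their starting pixels. Three jars lie in the tray around (310,295), the tray is flush with the stand, and the bystanders have not moved.

Request:
play_rows([
  [[0, 0, 0, 0, 0, 0], [0, 0, 0, 0, 0, 0], [0, 0, 0, 0, 0, 0], [0, 0, 0, 0, 0, 0], [0, 0, 0, 0, 0, 0]],
])

```text
time: 16.6
tool_pos: [364.9, -509.7, 285.4]
tcp_rot: [180.0, -0.0, 1.0]
ft_force: [0.3, 0.4, 0.6]
finger_gap: 51.2
grip_force: 0.0
```

```bash
python3 -c "
from bench import job
print(job.hand_in())"
```

```text
the job is handed in; nothing more can be done
None
```

I handed the job in at about 16.6 s: the last picture shows all three jars in the tray, the tray flush against the stand, the pot back upright and the timer, dropper bottle and tape roll unmoved; the hand-in returned no verdict.

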